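Index a creasing roller between bench centres

TASK

The brass creasing roller stands between the bench centres with its red line off to the front. Turn the roller until the red line faces straight up under the pointer, and lock it there by pressing the index pawl (the steel finger with the black ball) fully down into the notch of the disc. Leave the loose things on the bench where they lie.

Things in the scene. Friction and masses are not known exactly. Their poses are not given: they have to be found in the camera images.
- bench_centres: dark green cast bench centres bolted to the bench, bed 116 x 330 x 18 mm. Origin on the bench top under the middle of the axis; x to the fixture's back (front is -x), y along the axis, z up. Axis along y at z = 85 mm. Headstock at y = -106 to -156, tailstock with handwheel at y = 96 to 171, both up to z = 111 mm. Overarm column (22 mm) at x = 48, y = 132 mm
- overarm_edge (a point): front lower edge of the overarm, straight over the carrier: bench_centres x = -38, y = 62, z = 225 mm. The overarm covers x = -38 to 6, y = -13 to 155, z = 225 to 241 mm (thumb nut to 256), so a gripper cannot stay upright while it brings the tail up beneath it: lean it out to the front (fingers pointing down and to the back) by 35 to 45 degrees. It does not reach over the pawl
- pointer_tip (a point): lower tip of the brass pointer (8 mm rod hanging from the overarm), straight above the axis and 4 mm above the roller: bench_centres x = 0, y = 0, z = 112 mm
- arbor (a joint): turning angle of the arbor between the centres, rad. 0 = red line straight up; positive = red line turned to the front (-x); starts positive. Arbor: 16 mm steel shaft, brass roller (46 mm diameter, bench_centres y = -55 to 30 mm), index disc, carrier with tail. It turns stiffly (0.07 N m) and stays where it is left until the pawl locks it (then about 0.03 rad of play)
- mark (a point): middle of the red line (5 mm wide, 83 mm long, along the axis) on the roller's surface, 23 mm from the axis, at bench_centres y = -12.5 mm
- tail_grip (a point): place to pinch the carrier's tail, 64 mm from the axis, bench_centres y = 62 mm. The tail is a dark bar square to the axis, reaching 79 mm from it, 12 mm thick along the axis, 15 mm wide. It stands 20 degrees ahead (frontwards) of the red line, so with the line up it leans 20 degrees to the front. Both its sides along the axis are free for fingers beyond 30 mm from the axis
- disc_notch (a point): mouth of the notch in line with the red line, on the rim of the steel index disc (72 mm diameter, 10 mm thick, bench_centres y = -78 mm). The disc has six such notches, 60 degrees apart, 9 mm wide and deep, so the pawl can also drop into a wrong one. The pawl's tapered tooth draws the notch in and centres it if the line is within about 5 degrees of up
- pawl (a joint): angle of the index pawl, rad. 0 = level, its tooth fully down in a notch at the top of the disc; grows to 1.25 as it swings up and back; about 0.17 when the tooth only rests on the rim. Starts raised (0.7 or more) and stays where it is left; some 2 N at the ball moves it
- pawl_pivot (a point): middle of the pawl's hinge pin, which runs along y: bench_centres x = 45, y = -78, z = 119 mm
- pawl_knob (a point): centre of the black ball (20 mm diameter) at the free end of the pawl. With the pawl down it lies 91 mm in front of the hinge pin and 15 mm above it (bench_centres x = -46, y = -78, z = 134 mm); it swings about the pin, up and back as the pawl rises. It can be pressed down from above with shut fingers
- punch_loose: a loose grey steel punch lying on the bench, 15 x 96 x 15 mm; a bystander
- beeswax: a brown cake of wax with dark grooves, 30 x 46 x 23 mm; a bystander
- bone_folder: a cream-coloured bone folder lying flat, 22 x 138 x 8 mm; a bystander
- small_hammer: a hammer with a wooden handle lying flat, 119 x 220 x 34 mm; a bystander
- tack_tin: a shut flat green tin, 71 x 107 x 25 mm; a bystander

How it is judged:
By the outcome, as a careful person would: the job done as asked, in the order asked, and still so for the second after the job is handed in, with the robot touching nothing.
It also fails if it takes over 64 s, if anything falls off the work surface, if the arm or the gripper's body presses on something with over 40 N, if the wrist force passes 120 N, or if a joint passes its speed limit or range.

ROBOT

A 6-joint arm with a two-finger parallel gripper is mounted at the origin on a cart in front of the work surface, level with it; the furniture and walls round the work are solid. World frame = base frame: x ahead of the robot, y to its left, z up, the work surface at z = 0. Lengths are in m, angles in rad, forces in N, time in s.
With the tool pointing down it reaches from about 0.35 to 0.775 m from the base axis. Payload 5.5 kg.
Tool frame: the origin (TCP) lies midway between the tips of the shut fingers; the grasp point (between the pads) lies 19 mm behind it; z points along the fingers, y is the line along which they close (so a half turn about z gives the same grasp; the last joint's range is limited). The gripper opens to 85 mm and grips with 20 to 120 N. Pads are 22 mm wide; open, the fingers measure 114 mm over their backs; the gripper's body (76 mm by 85 mm) begins 54 mm behind the grasp point. The pads swing forward as they close: fully open they stand 13 mm farther back than shut.
Start: joints at [0.995, 0.313, 0.046, 1.304, 0, 1.431], TCP at [0.243, 0.521, 0.231] pointing down, gripper open.
Joint ranges: [-2.76, 2.76], [-0.86, 1.69], [-1.03, 1.26], [-2.2, 2.34], [-1.47, 1.5], [-3.14, 3.14]. Speed limits (rad/s): [2.57, 2.57, 3.14, 3.14, 3.14, 3.14].

INTERFACE

Orientations are given as a unit quaternion [w, x, y, z].
In Python, from workcell import env gives the robot as it stands.
- The arm moves only by the tool move_arm, never from a script. Its argument "targets" is a list of rows, each a list of 3 entries, a list of its own where there are three numbers: the shift along the tool's x, y, z in mm, then the turn, a rotation vector about the tool's x, y, z in units of 10 degrees (1.0 is 10 degrees), then the closure, from -1 (fully open) to 1 (shut). In form: [[[dx, dy, dz], [ax, ay, az], gripper], ...]. A call has 1 to 5 rows; each row is the pose to reach, as a shift and turn from the pose commanded when the call began, along the tool's axes at that moment; what a row does not reach only later rows make up. A row lasts 1/8 s, in which the tool goes at most 62.5 mm and 10.7 degrees, less where a joint would pass 70% of its speed; a pose out of reach is approached as far as the arm can. A call with a gripper value outside its range is refused whole. The fingers move at their own pace and stop on an object; "squeeze" is the grip in N (left out, the last holds). Time passes only in rows, so rows that repeat a pose let the fingers close. It gives the time, the measured TCP pose, the force, the opening and the grip force at its end, in the units of the state.
- env.get_state(): the state, without advancing time (a new reading comes with each control period).
- env.read_camera(name): name is "scene" or "top" or "wrist"; returns a dict with "pixels" (400x640x3 uint8, red, green, blue), "fovy" (degrees; the focal length in pixels is half the picture's height over the tangent of half this angle, whatever the lens; pixels are square), "cx", "cy" (the principal point, pixels), "extrinsics" (4x4, takes a point from world to camera coordinates); the wrist camera has in their place "mount" (4x4, takes a point from camera to tool coordinates, whose origin is the TCP and whose axes are the flange's). Camera axes: x right, y up, looking along -z (the intrinsics and any distortion apply to the point x, -y, -z); pixel columns grow to the right and rows downward; lengths in m; the calibration is good to about 2 mm. The wrist camera is an equidistant fisheye: a pixel r from the principal point sees the ray r / f radians off the axis. A picture is of the moment at which its call begins: read the wrist's pose just before it. There is no depth.
- env.hand_in(): hands the job in; it is judged then, once.
Trained networks look in a picture, given as the dict that the camera call returned (one of the last four; its "shot" number tells which), for a name from the list of things; names that differ only in an ending like _2 or _b are one class to them, and where a whole thing is asked for, a point or a joint stands for the part that bears it (a point fixed in the world has none). Each returns a list of dicts, best first, with "confidence" (0 to 1); they miss things now and then, are a little off and sometimes report something else, mostly with a low value. They report only what shows in the picture. A call takes as long as a camera call.
- env.spot_in(thing, picture): "centre" ([x, y, z] in m, in world coordinates, good to about 4 mm: the middle of the surface that is visible of it).
- env.regions_of(thing, picture): "mask" (400x640 bool, what is visible of it).
- env.landmark_of(thing, picture): "centre" ([x, y, z] in m, in world coordinates, good to about 4 mm: a listed point, or the origin of a listed thing).
The state is a dict: "clock": time; "joint_pos": joint angles; "qvel": joint speeds; "tau": joint torques, N m; "tcp_pos": TCP position; "orientation": TCP orientation; "wrist_force": force on the tool from outside, world axes, zero at the start; "ft_torque": the same for the moment, N m; "finger_gap": finger opening in m; "grip_force": force on a finger pad.
Only numpy, scipy, OpenCV 4.12 (cv2) and the standard library are available. Lean on these libraries where they do the work, as an engineer would, in place of code of your own. Each camera call takes 0.05 s, during which the arm holds its last target. There are 200 camera calls.

## Working session

There is one attempt and no reset: what is moved stays moved. The work goes in short steps, Python scripts to look and compute and a tool call to move; the robot and the scene stay as the last step left them, time stands still between calls to the robot, and variables do not carry over. Pictures are saved under pics/ and viewed, at most 10 in all, crops included, and the job is handed in when it is done.

Besides the shell and the picture viewer there is one more tool, called as name(argument=value, ...), one argument or row to a line, values as JSON. move_arm: Moves the arm, as the interface text tells. Its arguments: {"type":"object","properties":{"targets":{"type":"array","items":{"type":"array"}},"squeeze":{"type":"number"}},"required":["targets"]}

```bash
mkdir -p pics; ls
cat > h.py <<'E'
from workcell import env
import numpy as np, cv2
from scipy.spatial.transform import Rotation as R
def save(p,n): cv2.imwrite('pics/'+n,p['pixels'][:,:,::-1])
E
python3 - <<'E'
from h import *
s=env.get_state(); print(s['tcp_pos'],s['orientation'],s['clock'])
for c in ('scene','top'):
    p=env.read_camera(c); save(p,c+'0.png')
    for n in ['bench_centres','overarm_edge','pointer_tip','mark','tail_grip','disc_notch','pawl_pivot','pawl_knob']:
        for d in env.landmark_of(n,p)[:2]: print(c,n,np.round(d['centre'],4),round(d['confidence'],2))
E
```

```text
pics
[0.24243215 0.5208176  0.23038496] [-3.32618349e-04  2.16173034e-01  9.76354616e-01 -8.78450764e-04] 0.0
scene bench_centres [ 0.5407  0.1668 -0.0017] 0.74
scene overarm_edge [0.5676 0.2348 0.2267] 0.7
scene pointer_tip [0.5407 0.1728 0.1165] 0.58
scene tail_grip [0.5645 0.2551 0.108 ] 0.71
scene disc_notch [0.4613 0.1498 0.1159] 0.82
scene pawl_pivot [0.499  0.094  0.1202] 0.82
scene pawl_knob [0.4695 0.1407 0.1887] 0.7
scene pawl_knob [0.5207 0.177  0.1049] 0.47
top bench_centres [0.5379 0.1716 0.0033] 0.8
top overarm_edge [0.5699 0.2359 0.2217] 0.92
top overarm_edge [0.4675 0.1378 0.194 ] 0.26
top pointer_tip [0.5415 0.1697 0.1151] 0.71
top mark [0.5241 0.1791 0.0998] 0.73
top mark [0.5414 0.1717 0.1148] 0.25
top tail_grip [0.5575 0.2548 0.1087] 0.8
top disc_notch [0.4574 0.1531 0.108 ] 0.88
top disc_notch [0.5659 0.2392 0.2241] 0.26
top pawl_pivot [0.5017 0.0929 0.12  ] 0.88
top pawl_knob [0.4692 0.141  0.19  ] 0.49
```

View pics/scene0.png

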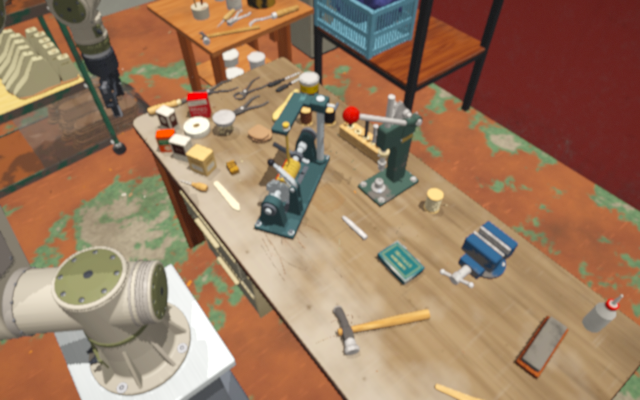

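View pics/top0.png

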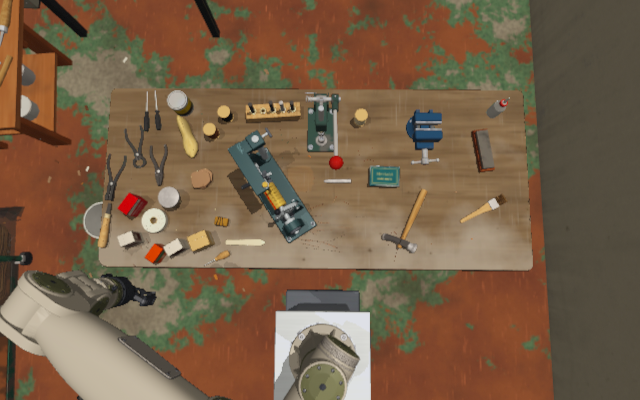

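Run:
```python
from h import *
from scipy.optimize import least_squares
o=np.array
obs=[([0,0,0],[.5393,.1692,0]),([-38,62,225],[.5688,.2353,.2242]),([0,0,112],[.5411,.1712,.1158]),([45,-78,119],[.5003,.0935,.120])]
def T(v,p):
    c,s=np.cos(v[2]),np.sin(v[2]);p=o(p)/1000
    return o([v[0]+c*p[0]-s*p[1],v[1]+s*p[0]+c*p[1],p[2]])
f=least_squares(lambda v:np.concatenate([(T(v,p)-q) for p,q in obs]),[.54,.17,0.]) if 0 else min((least_squares(lambda v:np.concatenate([(T(v,p)-q) for p,q in obs]),[.54,.17,a]) for a in (-2,-1,0,1,2,3)),key=lambda r:r.cost)
v=f.x;print(v,np.degrees(v[2]),f.fun.round(4))
c,s=np.cos(v[2]),np.sin(v[2])
for n,q in [('mark',[.5241,.1791,.0998]),('tail',[.561,.255,.1084]),('notch',[.4594,.1515,.112]),('knob',[.4693,.1408,.1893])]:
    d=o(q)-[v[0],v[1],0]; l=o([c*d[0]+s*d[1],-s*d[0]+c*d[1],d[2]])*1000
    print(n,l.round(1),'ang',np.degrees(np.arctan2(-l[0],l[2]-85)))
```

```text
[ 0.53974518  0.17096671 -0.98625453] -56.508222112123555 [ 0.0004  0.0018  0.      0.0017  0.0016  0.0008 -0.0014 -0.0002 -0.0038
 -0.0008 -0.0031 -0.001 ]
mark [-15.4  -8.6  99.8] ang 46.16820241905298
tail [-58.4  64.1 108.4] ang 68.14851362638262
notch [-28.1 -77.7 112. ] ang 46.145016190173564
knob [-13.7 -75.4 189.3] ang 7.491109208012657
```

Both views show the fixture turned about -56° with its front facing left. The red line is about 46° forward, the tail about 68° forward, and the pawl is raised about 0.7 rad. Next is a pre-grasp pose leaned 45°.

```bash
cat >> h.py <<'E'
V=[.5397,.1710,-.9863]
def F(p):
    c,s=np.cos(V[2]),np.sin(V[2]);p=np.array(p)/1000
    return np.array([V[0]+c*p[0]-s*p[1],V[1]+s*p[0]+c*p[1],p[2]])
def L(q):
    c,s=np.cos(V[2]),np.sin(V[2]);d=np.array(q)-[V[0],V[1],0]
    return np.array([c*d[0]+s*d[1],-s*d[0]+c*d[1],d[2]])*1000
def rot(lean):
    y=F([0,1000,0])-F([0,0,0]); z=np.array([0,0,-1.]); x=np.cross(y,z)
    return R.from_matrix(np.c_[x,y,z])*R.from_euler('y',-lean,degrees=True)
def pose():
    s=env.get_state(); q=s['orientation']
    return np.array(s['tcp_pos']),R.from_quat([q[1],q[2],q[3],q[0]]),s
def go(p,lean):
    t,r,s=pose()
    print('d',(r.inv().apply(F(p)-t)*1000).round(1),'rv',(np.degrees((r.inv()*rot(lean)).as_rotvec())/10).round(2))
def grasp(ang,lean,rad=64,y=62,back=0):
    a,l=np.radians([ang,lean]); k=19-back
    return [-rad*np.sin(a)+k*np.sin(l),y,85+rad*np.cos(a)-k*np.cos(l)]
E
python3 - <<'E'
from h import *
p=grasp(68,45,back=100); print(p,F(p)); go(p,45)
E
```

```text
[np.float64(-116.61541596838474), 62, np.float64(166.25047125472872)] [0.5270614  0.30246643 0.16625047]
d [-350.1  -78.4   65.1] rv [ 1.24 -4.38  2.99]
```

move_arm(
  targets=[
    [[-60, -14, 5], [0.2, -0.8, 0.5], -0.2],
    [[-120, -28, 15], [0.45, -1.65, 1.1], -0.2],
    [[-180, -42, 30], [0.7, -2.5, 1.7], -0.2],
    [[-240, -54, 40], [0.95, -3.4, 2.3], -0.2],
    [[-300, -68, 52], [1.24, -4.38, 2.99], -0.2],
  ],
)

```text
clock: 1.52
tcp_pos: [0.4869, 0.333, 0.1801]
orientation: [0.328, 0.432, 0.822, -0.175]
wrist_force: [0.3, 0.2, -0.2]
finger_gap: 0.0511
grip_force: 0.0
```

Run:
```python
from h import *
go(grasp(68,45,back=100),45); t,r,s=pose(); print(L(t),s['finger_gap'],s['clock'])
```

```text
d [-25.1  15.9  43. ] rv [ 0.05 -0.13  0.08]
[-164.20830616   45.35615961  180.10050285] 0.05108073664919655 1.525
```

move_arm(
  targets=[
    [[-25, 16, 43], [0.05, -0.13, 0.08], -0.2],
    [[-25, 16, 43], [0.05, -0.13, 0.08], -0.2],
    [[-25, 16, 43], [0.05, -0.13, 0.08], -0.2],
  ],
)

```text
clock: 1.9
tcp_pos: [0.5255, 0.303, 0.1653]
orientation: [0.334, 0.436, 0.816, -0.181]
wrist_force: [-0.2, 1.0, -0.1]
finger_gap: 0.0516
grip_force: 0.0
```

Run:
```python
from h import *
t,r,s=pose(); print(L(t),s['finger_gap'],s['clock'])
p=env.read_camera('wrist'); save(p,'w1.png')
for n in ['tail_grip','mark','disc_notch','pointer_tip','overarm_edge','pawl_knob','bench_centres']:
    for d in env.landmark_of(n,p)[:1]: print(n,L(d['centre']).round(1),round(d['confidence'],2))
go(grasp(68,45),45)
```

```text
[-117.94177804   61.02675602  165.31195198] 0.05156041001017197 1.9
tail_grip [-63.3  61.4 108.3] 0.55
mark [-18.3  -9.9  98.8] 0.79
disc_notch [-29.6 -79.1 111.3] 0.84
pointer_tip [ 46.2 -75.9 117.7] 0.62
bench_centres [0.5 3.4 0.3] 0.8
d [ -2.3   0.7 101.1] rv [ 0.   -0.03  0.03]
```

View pics/w1.png

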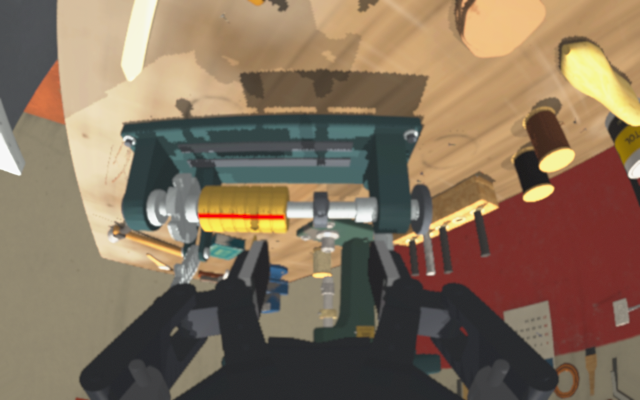

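The tail is at (321,205), centred between the fingers. The line is about 49° forward. I'll go in and pinch.

move_arm(
  targets=[
    [[-2, 1, 35], [0, 0, 0], -0.2],
    [[-2, 1, 65], [0, 0, 0], -0.2],
    [[-2, 1, 88], [0, 0, 0], -0.2],
    [[-2, 1, 100], [0, 0, 0], -0.2],
    [[-2, 1, 100], [0, 0, 0], -0.2],
  ],
)

```text
clock: 2.92
tcp_pos: [0.5658, 0.2433, 0.0953]
orientation: [0.334, 0.436, 0.816, -0.182]
wrist_force: [-0.2, -0.5, 0.6]
finger_gap: 0.0514
grip_force: 0.0
```

move_arm(
  targets=[
    [[0, 0, 0], [0, 0, 0], 0.4],
    [[0, 0, 0], [0, 0, 0], 0.7],
    [[0, 0, 0], [0, 0, 0], 0.9],
    [[0, 0, 0], [0, 0, 0], 0.9],
    [[0, 0, 0], [0, 0, 0], 0.9],
  ],
  squeeze=25,
)

```text
clock: 3.55
tcp_pos: [0.566, 0.2446, 0.0963]
orientation: [0.335, 0.436, 0.816, -0.181]
wrist_force: [-4.2, 2.3, 4.3]
finger_gap: 0.0116
grip_force: 28.3
```

Run:
```python
from h import *
t,r,s=pose(); print(L(t),s['finger_gap'],s['grip_force'],s['wrist_force'])
print('lean',(rot(0).inv()*r).as_euler('yxz',degrees=True))
# arc shifts relative to now, lean kept
g=L(t+r.apply([0,0,-.019]));ry=np.hypot(g[0],g[2]-85);a0=np.degrees(np.arctan2(-g[0],g[2]-85));print('grasp',g,ry,a0)
l0=45
for a in range(0,51,5):
    th=np.radians(a0-a); q=[-ry*np.sin(th),g[1],85+ry*np.cos(th)]
    print(a,(r.inv().apply(F(q)-F(g))*1000).round(1))
```

```text
[-46.87882187  62.50344842  96.2835381 ] 0.011614846040066993 28.29883486032486 [-4.22529615  2.2674405   4.30203605]
lean [-44.70798689   0.17804157  -0.21110583]
grasp [-60.24526756  62.49616025 109.7867998 ] 65.14505129100435 67.63619129696252
0 [0. 0. 0.]
5 [-5.3 -0.  -2. ]
10 [-10.8  -0.1  -3.5]
15 [-16.4  -0.1  -4.5]
20 [-22.1  -0.1  -5.1]
25 [-27.7  -0.1  -5.1]
30 [-33.4  -0.2  -4.7]
35 [-39.   -0.2  -3.7]
40 [-44.5  -0.2  -2.3]
45 [-49.9  -0.2  -0.4]
50 [-55.   -0.3   2. ]
```

move_arm(
  targets=[
    [[-5.6, 0, -2], [0, -0.1, 0], 0.9],
    [[-11.5, 0, -3.5], [0, -0.2, 0], 0.9],
    [[-17.4, 0, -4.5], [0, -0.3, 0], 0.9],
    [[-23.5, 0, -5], [0, -0.4, 0], 0.9],
    [[-29.5, 0, -5], [0, -0.5, 0], 0.9],
  ],
)

```text
clock: 4.18
tcp_pos: [0.5752, 0.2306, 0.1189]
orientation: [0.369, 0.427, 0.801, -0.199]
wrist_force: [-2.9, 5.7, -3.4]
finger_gap: 0.0118
grip_force: 29.1
```

Run:
```python
from h import *
t,r,s=pose(); print(L(t),s['finger_gap'],s['grip_force'],s['wrist_force'])
print('lean',(rot(0).inv()*r).as_euler('yxz',degrees=True))
g=L(t+r.apply([0,0,-.019]));ry=np.hypot(g[0],g[2]-85);a0=np.degrees(np.arctan2(-g[0],g[2]-85));print('grasp',g,ry,a0)
for a in range(0,31,4):
    th=np.radians(a0-a); q=[-65*np.sin(th),62.5,85+65*np.cos(th)]
    print(a,(r.inv().apply(F(q)-F(g))*1000).round(1))
for c in ('scene','top'):
  p=env.read_camera(c)
  for n in ['mark','tail_grip','disc_notch']:
    for d in env.landmark_of(n,p)[:1]:
        l=L(d['centre']); print(n,l.round(1),round(d['confidence'],2),np.degrees(np.arctan2(-l[0],l[2]-85)))
```

```text
[-30.10200347  62.46350011 118.91217181] 0.011758583346677618 29.056949615478516 [-2.8513399   5.69321016 -3.39634617]
lean [-49.55879406   0.24497361  -0.22342771]
grasp [-44.56246694  62.45980614 131.23674007] 64.21564911646482 43.943626079125046
0 [-0.1  0.  -0.8]
4 [-4.6  0.  -0.2]
8 [-9.  -0.   0.7]
12 [-13.4  -0.    2. ]
16 [-17.7  -0.1   3.5]
20 [-21.8  -0.1   5.3]
24 [-25.8  -0.1   7.4]
28 [-29.7  -0.1   9.8]
mark [-13.1 -11.3 108.8] 0.68 28.790997569231067
tail_grip [-47.1  66.  129.2] 0.65 46.83838099967597
disc_notch [-17.4 -76.1 121.2] 0.77 25.67231533943449
mark [ -7.8 -11.4 104.7] 0.83 21.553651738727652
tail_grip [-46.6  62.6 126.1] 0.65 48.584095428638065
disc_notch [-17.7 -76.  114.2] 0.6 31.151729906289013
```

move_arm(
  targets=[
    [[-6, 0, 0], [0, 0, 0], 0.9],
    [[-12, 0, 1.5], [0, 0, 0], 0.9],
    [[-17.7, 0, 3.5], [0, 0, 0], 0.9],
    [[-22.5, 0, 5.7], [0, 0, 0], 0.9],
    [[-26.5, 0, 8], [0, 0, 0], 0.9],
  ],
)

```text
clock: 5.2
tcp_pos: [0.5889, 0.2098, 0.1355]
orientation: [0.37, 0.428, 0.8, -0.2]
wrist_force: [-3.1, 5.3, -2.1]
finger_gap: 0.0117
grip_force: 29.3
```

```bash
cat > m.py <<'E'
from h import *
t,r,s=pose(); print(L(t),s['finger_gap'],s['grip_force'],s['wrist_force'],s['clock'])
g=L(t+r.apply([0,0,-.019]));print('grasp',g,np.degrees(np.arctan2(-g[0],g[2]-85)))
for c in ('scene','top','wrist'):
  p=env.read_camera(c); save(p,c+'2.png')
  for n in ['mark','tail_grip','disc_notch','pointer_tip','pawl_knob']:
    for d in env.landmark_of(n,p)[:1]:
        l=L(d['centre']); print(c,n,l.round(1),round(d['confidence'],2),np.degrees(np.arctan2(-l[0],l[2]-85)).round(1))
E
python3 m.py
```

```text
[ -5.1639755   62.44212433 135.51317622] 0.01171738807642481 29.274866580963135 [-3.12556197  5.34243075 -2.05180596] 5.2
grasp [-19.65993551  62.44815739 147.79597342] 17.38410530799518
scene mark [ 42.4 -79.5 121.6] 0.58 -49.2
scene tail_grip [-24.4  67.  143.7] 0.87 22.6
scene disc_notch [ -5.5 -75.9 126.5] 0.88 7.5
scene pointer_tip [  1.5   2.3 112.4] 0.56 -3.1
top mark [  1.4 -10.  106.6] 0.87 -3.8
top tail_grip [-27.4  62.  140.1] 0.84 26.5
top disc_notch [ -5.  -81.3 119. ] 0.63 8.3
top pointer_tip [  0.8   3.1 112.3] 0.75 -1.7
top pawl_knob [-17.7 -78.2 191.9] 0.45 9.4
wrist mark [ -4.   -6.4 102.3] 0.89 12.9
wrist tail_grip [-30.6  61.2 142.1] 0.68 28.2
wrist disc_notch [ -2.3 -78.  120.2] 0.85 3.7
wrist pointer_tip [  2.6   2.3 114.6] 0.79 -5.0
wrist pawl_knob [-15.8 -78.2 190.9] 0.97 8.5
```

```bash
cat > red.py <<'E'
from h import *
def proj(P,p,pose_=None):
    if 'mount' in p:
        t,r=pose_; M=np.linalg.inv(p['mount']); c=M[:3,:3]@r.inv().apply(P-t)+M[:3,3]
    else: E=p['extrinsics']; c=E[:3,:3]@P+E[:3,3]
    f=200/np.tan(np.radians(p['fovy']/2)); v=np.array([c[0],-c[1],-c[2]])
    if 'mount' in p:
        th=np.arctan2(np.hypot(v[0],v[1]),v[2]); k=f*th/np.hypot(v[0],v[1])
    else: k=f/v[2]
    return np.array([p['cx']+k*v[0],p['cy']+k*v[1]])
def red(c):
    t,r,s=pose(); p=env.read_camera(c); im=p['pixels'].astype(int)
    m=(im[...,0]>130)&(im[...,1]<.45*im[...,0])&(im[...,2]<.45*im[...,0])
    out=[]
    for a in range(-60,61):
        th=np.radians(a); n=0
        for y in np.arange(-52,28,1):
            u=proj(F([-23*np.sin(th),y,85+23*np.cos(th)]),p,(t,r)); i,j=int(round(u[1])),int(round(u[0]))
            n+= 0<=i<400 and 0<=j<640 and m[i,j]
        out.append(n)
    o=np.array(out); A=np.arange(-60,61); k=abs(A-A[o.argmax()])<12
    print(c,'max',o.max(),'mean ang',((o*A)[k].sum()/max(o[k].sum(),1)).round(1))
    x0,y0=proj(F([0,-15,100]),p,(t,r)).astype(int); w=80 if c=='wrist' else 40
    return cv2.resize(p['pixels'][max(y0-w,0):y0+w,max(x0-w,0):x0+w],(390,390),interpolation=cv2.INTER_CUBIC)
if __name__=='__main__':
    import sys
    a=[red(c) for c in ('wrist','top')]
    cv2.imwrite('pics/'+sys.argv[1],np.hstack(a)[:,:,::-1])
E
python3 red.py r1.png
```

```text
wrist max 80 mean ang 8.6
top max 48 mean ang 6.1
```

View pics/r1.png

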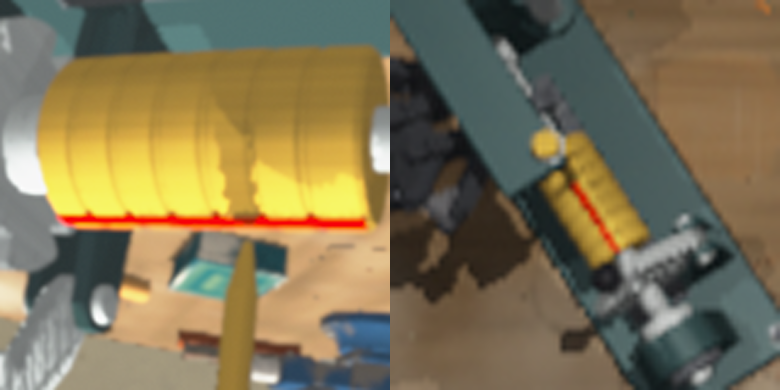

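move_arm(
  targets=[
    [[-3, 0, 1.5], [0, 0, 0], 0.9],
    [[-5.7, 0, 3.3], [0, 0, 0], 0.9],
    [[-5.7, 0, 3.3], [0, 0, 0], 0.9],
  ],
)

```text
clock: 6.58
tcp_pos: [0.5917, 0.2057, 0.1369]
orientation: [0.369, 0.427, 0.801, -0.199]
wrist_force: [-3.4, 3.6, 3.1]
finger_gap: 0.0118
grip_force: 29.9
```

```bash
python3 m.py; python3 red.py r2.png
```

```text
[ -0.24514461  62.49303477 136.86457921] 0.011822090368157508 29.88123893737793 [-3.35375833  3.64345964  3.09455779] 6.575
grasp [-14.71296605  62.48823913 149.18050872] 12.911592527435646
scene tail_grip [-17.2  63.2 145.1] 0.72 16.0
scene disc_notch [ -2.2 -78.3 126.3] 0.61 3.0
scene pointer_tip [ -1.6   0.3 114. ] 0.93 3.1
scene pawl_knob [-14.1 -74.  187.7] 0.56 7.8
top mark [  2.  -8. 108.] 0.84 -5.0
top tail_grip [-23.   61.8 144.4] 0.79 21.2
top disc_notch [ -5.6 -76.8 120.1] 0.82 9.1
top pointer_tip [1.000e-01 3.600e+00 1.137e+02] 0.96 -0.1
top pawl_knob [-16.9 -77.2 191.5] 0.49 9.0
wrist mark [ -2.1  -7.9 104.9] 0.92 6.1
wrist tail_grip [-26.8  58.8 141.1] 0.65 25.5
wrist disc_notch [  0.2 -78.  120.8] 0.8 -0.3
wrist pointer_tip [  4.8   1.8 115. ] 0.61 -9.1
wrist pawl_knob [-13.6 -77.3 190.3] 0.75 7.4
wrist max 80 mean ang 3.5
top max 49 mean ang 2.0
```

View pics/r2.png

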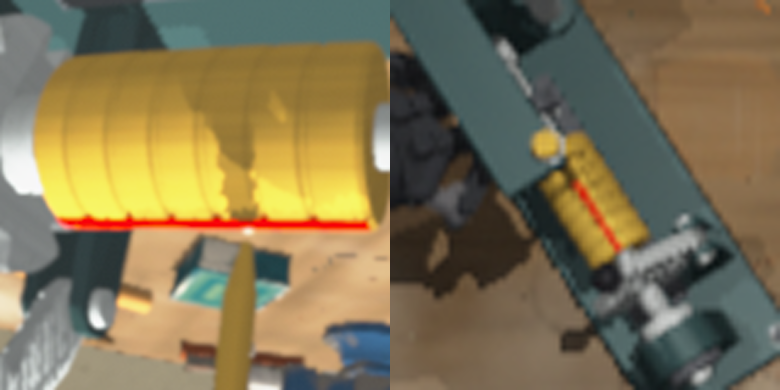

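The line is now about 2–3° short. One small nudge, then I'll release and back out.

move_arm(
  targets=[
    [[-2.5, 0, 1.3], [0, 0, 0], 0.9],
    [[-2.5, 0, 1.3], [0, 0, 0], 0.9],
  ],
)

```text
clock: 7.82
tcp_pos: [0.593, 0.2036, 0.1375]
orientation: [0.369, 0.427, 0.801, -0.199]
wrist_force: [-2.1, 5.0, 2.0]
finger_gap: 0.0113
grip_force: 29.8
```

move_arm(
  targets=[
    [[0, 0, 0], [0, 0, 0], 0.2],
    [[0, 0, 0], [0, 0, 0], -0.2],
    [[0, 0, 0], [0, 0, 0], -0.2],
  ],
)

```text
clock: 8.2
tcp_pos: [0.5935, 0.2024, 0.138]
orientation: [0.37, 0.428, 0.8, -0.2]
wrist_force: [-0.0, -0.2, 0.7]
finger_gap: 0.0513
grip_force: 0.0
```

move_arm(
  targets=[
    [[0, 0, -20], [0, 0, 0], -0.2],
    [[0, 0, -45], [0, 0, 0], -0.2],
    [[0, 0, -85], [0, 0, 0], -0.2],
    [[0, 0, -125], [0, 0, 0], -0.2],
    [[0, 0, -125], [0, 0, 0], -0.2],
  ],
)

```text
clock: 8.82
tcp_pos: [0.5413, 0.2846, 0.221]
orientation: [0.371, 0.427, 0.801, -0.198]
wrist_force: [0.2, -0.7, -0.1]
finger_gap: 0.0513
grip_force: 0.0
```

```bash
python3 m.py; python3 red.py r3.png
```

```text
[-93.87577985  64.00728315 221.00996134] 0.05126307656710246 0.0 [ 0.18719298 -0.69297342 -0.11345993] 8.825
grasp [-108.3657108    63.93563104  233.299663  ] 36.156392227958726
scene mark [  0.  -12.5 115.5] 0.7 -0.0
scene tail_grip [-18.6  63.  145.8] 0.57 17.0
scene disc_notch [  1.5 -76.9 127. ] 0.71 -2.1
scene pointer_tip [ -0.4   2.2 111.8] 0.68 0.8
scene pawl_knob [-14.  -75.2 191. ] 0.76 7.5
top mark [  2.5  -7.8 106.4] 0.66 -6.7
top tail_grip [-21.   62.3 143.6] 0.65 19.7
top disc_notch [ -2.6 -77.5 119. ] 0.79 4.4
top pointer_tip [  0.    2.  116.1] 0.85 -0.0
top pawl_knob [-17.5 -78.1 191.3] 0.55 9.4
wrist mark [ -1.8  -8.9 105.4] 0.77 5.0
wrist tail_grip [-22.7  59.  142.8] 0.8 21.4
wrist disc_notch [  0.6 -80.  120.8] 0.71 -0.9
wrist pointer_tip [  4.5   2.6 115. ] 0.84 -8.4
wrist pawl_knob [-15.2 -76.2 191.2] 0.84 8.1
wrist max 80 mean ang 3.8
top max 47 mean ang -0.1
```

View pics/r3.png

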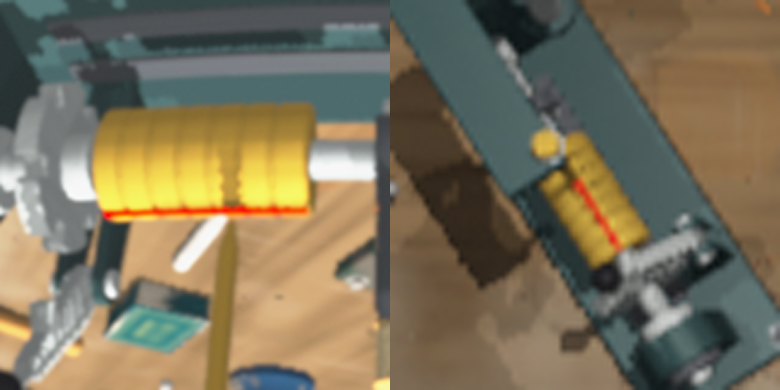

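The line is within about 2° of up, well inside the tooth's draw-in range. On to the pawl with shut fingers, going round the front.

Run:
```python
from h import *
go([-110,0,245],25);go([-110,-77,255],0)
```

```text
d [ -7.9 -62.6 -30.4] rv [-0.01  2.47  0.03]
d [ -15.1 -139.6  -36.8] rv [-0.01  4.97  0.03]
```

move_arm(
  targets=[
    [[-4, -28, -16], [0, 0.9, 0], 0.4],
    [[-8, -62, -30], [0, 1.9, 0], 0.8],
    [[-11, -95, -34], [0, 2.9, 0], 1],
    [[-13, -120, -36], [0, 3.9, 0], 1],
    [[-15, -140, -37], [0, 4.97, 0], 1],
  ],
)

```text
clock: 10.45
tcp_pos: [0.4136, 0.2205, 0.2567]
orientation: [-0.002, 0.472, 0.882, 0.001]
wrist_force: [0.5, -0.8, -0.9]
finger_gap: -0.0001
grip_force: 0.0
```

Run:
```python
from h import *
t,r,s=pose(); print(L(t),s['finger_gap'],s['clock'])
go([-17,-77,225],0);go([-17,-77,212],0)
```

```text
[-110.85953663  -77.90061681  256.67126213] -5.495953314663819e-05 10.45
d [-94.    0.5  31.3] rv [-0.   -0.02  0.02]
d [-94.1   0.5  44.3] rv [-0.   -0.02  0.02]
```

move_arm(
  targets=[
    [[-50, 0, 10], [0, 0, 0], 1],
    [[-92, 0, 31], [0, 0, 0], 1],
    [[-92, 0, 42], [0, 0, 0], 1],
    [[-92, 0, 42], [0, 0, 0], 1],
  ],
)

```text
clock: 10.95
tcp_pos: [0.4642, 0.1434, 0.2122]
orientation: [-0.002, 0.472, 0.881, -0.003]
wrist_force: [-0.6, 0.2, 1.0]
finger_gap: 0.0002
grip_force: 0.0
```

Run:
```python
from h import *
t,r,s=pose(); print(L(t),s['wrist_force'],s['clock'])
p=env.read_camera('wrist'); 
print([(L(d['centre']).round(1),d['confidence']) for d in env.landmark_of('pawl_knob',p)[:1]])
for f in (50,42,34,26,18,9.4):
    f=np.radians(f); b=[45-92.2*np.cos(f)-2,-77.5,119+92.2*np.sin(f)+9]; print(np.round(b)); go(b,0)
```

```text
[-18.70574881 -78.20710713 212.23828323] [-0.61236158  0.17642922  0.96823768] 10.95
[(array([-13.7, -78.9, 192.5]), 0.75)]
[-16. -78. 199.]
d [-2.8 -0.2 14.8] rv [-0.02  0.    0.02]
[-26. -78. 190.]
d [ 6.4 -0.1 23.8] rv [-0.02  0.    0.02]
[-33. -78. 180.]
d [14.3 -0.  33.9] rv [-0.02  0.    0.02]
[-40. -78. 168.]
d [20.8  0.1 45. ] rv [-0.02  0.    0.02]
[-45. -78. 156.]
d [25.6  0.1 57. ] rv [-0.02  0.    0.02]
[-48. -78. 143.]
d [28.9  0.2 70.4] rv [-0.02  0.    0.02]
```

move_arm(
  targets=[
    [[-1, 0, 8], [0, 0, 0], 1],
    [[-1, 0, 15], [0, 0, 0], 1],
    [[6, 0, 24], [0, 0, 0], 1],
    [[14, 0, 34], [0, 0, 0], 1],
    [[21, 0, 45], [0, 0, 0], 1],
  ],
)

```text
clock: 11.68
tcp_pos: [0.4533, 0.1617, 0.1678]
orientation: [-0.001, 0.472, 0.882, -0.001]
wrist_force: [0.5, 1.3, 1.4]
finger_gap: 0.0001
grip_force: 0.9
```

move_arm(
  targets=[
    [[2.5, 0, 6], [0, 0, 0], 1],
    [[5, 0, 12], [0, 0, 0], 1],
    [[7, 0, 19], [0, 0, 0], 1],
    [[8, 0, 25], [0, 0, 0], 1],
    [[8, 0, 25], [0, 0, 0], 1],
  ],
)

```text
clock: 12.3
tcp_pos: [0.449, 0.1674, 0.1434]
orientation: [-0.001, 0.472, 0.881, -0.002]
wrist_force: [-1.5, 0.4, 6.1]
finger_gap: -0.0
grip_force: 2.8
```

```bash
cat > k.py <<'E'
from h import *
t,r,s=pose(); print(L(t),s['wrist_force'],s['clock'])
for c in ('wrist','scene','top'):
    p=env.read_camera(c)
    for d in env.landmark_of('pawl_knob',p)[:1]:
        l=L(d['centre']); print(c,l.round(1),d['confidence'],'pawl',np.arctan2(l[2]-119,45-l[0])-.163)
E
python3 k.py
```

```text
[-47.07985507 -77.63578851 143.41897982] [-1.52084123  0.39333387  6.13992991] 12.3
wrist [-46.5 -75.9 132.6] 0.88 pawl -0.015395214982545896
scene [-45.5 -73.6 133.5] 0.61 pawl -0.004089806314574063
top [-46.1 -80.3 137.1] 0.49 pawl 0.03302953349843221
```

move_arm(
  targets=[
    [[0, 0, 1.5], [0, 0, 0], 1],
    [[0, 0, 3], [0, 0, 0], 1],
    [[0, 0, 3], [0, 0, 0], 1],
  ],
)

```text
clock: 12.98
tcp_pos: [0.4492, 0.1676, 0.1425]
orientation: [-0.0, 0.472, 0.881, -0.001]
wrist_force: [-7.5, -0.2, 21.7]
finger_gap: 0.0001
grip_force: 10.4
```

It reached a hard stop at the fully-down height, with 22 N. Retreating.

move_arm(
  targets=[
    [[0, 0, -10], [0, 0, 0], 1],
    [[0, 0, -50], [0, 0, 0], 1],
    [[40, 0, -90], [0, 0, 0], 1],
    [[70, 0, -100], [0, 0, 0], 1],
    [[70, 0, -100], [0, 0, 0], 1],
  ],
)

```text
clock: 13.6
tcp_pos: [0.4104, 0.227, 0.241]
orientation: [0.0, 0.471, 0.882, -0.001]
wrist_force: [-0.1, -0.1, -0.4]
finger_gap: 0.0001
grip_force: 0.0
```

```bash
python3 k.py; python3 red.py r4.png
```

```text
[-118.08259316  -76.94570747  240.95097523] [-0.14580296 -0.13166542 -0.40938626] 13.6
wrist [-39.8  60.7 223. ] 0.18 pawl 0.7237962349159476
scene [-43.8 -73.8 133.1] 0.47 pawl -0.0055041929522407496
top [-47.3 -79.4 133.9] 0.49 pawl -0.002881873664085821
wrist max 17 mean ang 3.9
top max 48 mean ang 0.1
```

View pics/r4.png

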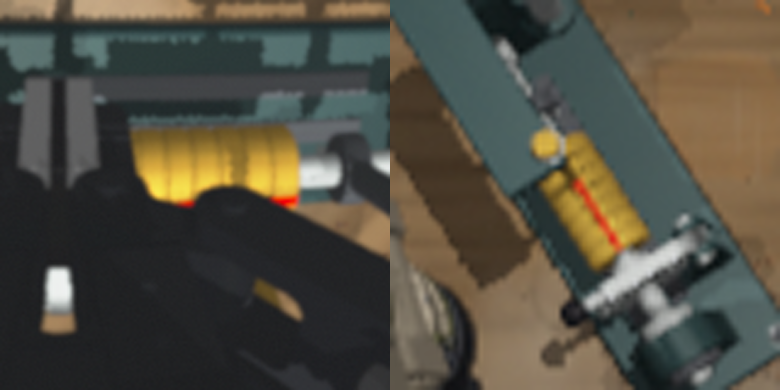

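The line is centred on the roller at 0.1°, the pawl lies level over the disc (about 0 rad), and the arm is clear.

```bash
python3 -c "
from h import *
print(env.hand_in())"
```

```text
the job is handed in; nothing more can be done
None
```

I turned the roller until the red line faced straight up under the pointer (about 0.1° off in the last top view), pressed the pawl fully down into its notch, kept clear of the loose things, and handed the job in at about 14 s of the 64 s allowed; it returned no verdict.

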